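Shut and latch the dry-storage chest for slides

ROBOT

A 7-joint arm with a two-finger parallel gripper is mounted at the origin on the work surface. World frame = base frame: x ahead of the robot, y to its left, z up, the work surface at z = 0. Lengths are in m, angles in rad, forces in N, time in s.
With the tool pointing down it reaches from about 0.425 to 1.025 m from the base axis. Payload 9.4 kg.
Tool frame: the origin (TCP) lies midway between the tips of the shut fingers; the grasp point (between the pads) lies bot.pinch_z behind it (bot.pinch_z is the distance from the TCP to the grasp point, in m); z points along the fingers, y is the line along which they close (so a half turn about z gives the same grasp; the last joint's range is limited). The gripper opens to 85 mm and grips with 20 to 120 N. Pads are 22 mm wide; open, the fingers measure 114 mm over their backs; the gripper's body (76 mm by 85 mm) begins 54 mm behind the grasp point. The pads swing forward as they close: fully open they stand 13 mm farther back than shut.
Start: joints at [-1.381, 0.599, -0.003, 1.599, 0.002, 0.943, -0.08], TCP at [0.191, 0.699, 0.231] pointing down, gripper open.
Joint ranges: [-2.57, 2.57], [-0.35, 1.97], [-1.29, 1.29], [0.11, 2.56], [-1.05, 4.19], [0.11, 1.86], [-2.63, 2.63]. Speed limits (rad/s): [2.22, 2.22, 3.01, 3.01, 3.14, 3.14, 3.14].

INTERFACE

Orientations are given as a unit quaternion [x, y, z, w].
In Python, from workcell import bot, snapshot, camera_model gives the robot as it stands.
- The arm moves only by the tool carry_out, never from a script. Its argument "deltas" is a list of rows, each a list of 5 numbers: the closure in counts, from 0 (fully open) to 255 (shut), then the shift along the tool's x, y, z in m, then the turn about the tool's z in degrees. In form: [[grip, dx, dy, dz, turn], ...]. A call has 1 to 12 rows; each row shifts and turns the commanded pose from where the row before left it, along the tool's axes as they then stand; what a row does not reach is not made up. A row lasts 1/10 s, in which the tool goes at most 50 mm and 8.59 degrees, less where a joint would pass 70% of its speed; a pose out of reach is approached as far as the arm can. A call is refused whole if a number of a shift passes 0.05 or a number of a turn 8.59, either way. A call with a gripper value outside its range is refused whole. The fingers move at their own pace and stop on an object; "force" is the grip in N (left out, the last holds). Time passes only in rows, so rows that do not move let the fingers close. It gives the time, the measured TCP pose, the force, the opening and the grip force at its end, in the units of the state.
- bot.read_state(): the state, without advancing time (a new reading comes with each control period).
- snapshot(name): name is "scene" or "side" or "wrist"; returns the picture (420x560x3 uint8, red, green, blue); there is no depth.
- camera_model(name): a dict with "K" (3x3 intrinsics, pixels), "xyz" and "rotation" of the camera in the world. Camera axes: x right, y down, z forward; pixel columns grow to the right and rows downward; lengths in m; the calibration is good to about 2 mm. A picture is of the moment at which its call begins: read the wrist's pose just before it. camera_model takes no time and is no camera call; for the wrist camera it gives the pose at the moment of the call.
- bot.sign_off(): hands the job in; it is judged then, once.
The state is a dict: "time": time; "q": joint angles; "joint_vel": joint speeds; "joint_efforts": joint torques, N m; "eef_pos": TCP position; "eef_rot": TCP orientation; "contact_force": force on the tool from outside, world axes, zero at the start; "ft_torque": the same for the moment, N m; "width": finger opening in m; "grip_force": force on a finger pad.
Only numpy, scipy, OpenCV 4.12 (cv2) and the standard library are available. Lean on these libraries where they do the work, as an engineer would, in place of code of your own. Each camera call takes 0.05 s, during which the arm holds its last target. There are 200 camera calls.

TASK

Close the dry-storage chest: lower its lid gently until it lies flush on the rim, then swing the turn handle over so that its nose rides up the keeper's ramp, over the crest, and drops fully down into the notch. Let the handle rise and fall freely, neither lean on the lid nor ram the handle against the keeper's stop, and leave the handle resting low in the notch with everything else on the desk undisturbed.

Things in the scene. Friction and masses are not known exactly. Their poses are not given: they have to be found in the camera images.
- chest: white plastic chest fixed to the desk, 260 (its x) x 200 (its y) x 85 mm high; origin at the centre of its underside, z up. The lid's hinge runs along its +y long side, the latch sits at the middle of its -y long side. Slide racks stand inside, below the rim.
- lid (a joint): angle of the lid, rad: 0 = flush on the rim, grows as it opens (starts 0.55 to 0.95). Stiff friction hinge: it stays where it is left and takes a few newtons at the free edge to go down. More than 60 N on it, or closing it faster than 2 rad/s, is rough
- lid_hinge (a point): fixed point on the lid's hinge line (along the chest's x), at the middle of its +y side at rim height. The lid, 260 x 200 x 12 mm, has its underside at rim height when shut: a grey frame, 40 mm wide along the free edge, 24 mm elsewhere, round a clear window. Within 50 mm of the free edge's middle stands the steel keeper, to 20 mm high; beyond it the frame is free to press on.
- lid_edge (a point): point on the lid's upper face, 10 mm in from the middle of its free edge, 190 mm from the hinge line; moves with the lid
- latch_axis (a point): fixed point on the handle's vertical axis (chest frame 0, -118 mm), 143 mm above the desk. Dark steel handle: hub on the axis; arm 110 mm long, 14 mm wide, top face at 126 mm, with the knob on its end; opposite it the nose, 53 mm long, with a round-ended pin, 8 mm diameter, under it 48 mm from the axis. At rest the pin's tip is 5 mm above the shut lid.
- knob (a point): centre of the upright black knob on the handle's arm, 110 mm from the axis: 24 mm diameter, gripping part 21 mm high, top 160 mm above the desk at rest; this point is 143 mm above the desk at rest, turns and rises with the handle. It takes up to about 8 N here to turn the handle up the ramp; 18 N against the stop is too much.
- handle (a joint): turn of the handle, rad, grows counter-clockwise from above. 0 = arm along the chest's -x, nose along its +x; near 1.57 the arm points away from the chest and the nose over the lid. Starts parked, 0 to 0.2. The keeper is screwed on through slots, up to 11 mm off centre either way along the edge, not measured: the pin drops somewhere between 1.2 and 1.75, the stop comes 0.1 to 0.15 later.
- lift (a joint): rise of the handle along its axis, m: 0 = lowest; its weight and a spring (450 N/m) hold it down with 17 N. The keeper, as the pin meets it: ramp 24 mm long rising 11 mm, crest 5 mm long (lift about 0.0055) with sheer back, notch 10 mm wide (lift about 0), stop 6.5 mm above the crest. Over 45 N on the keeper is ramming. A tight grip held level overloads it on the ramp and stops the drop.
- stain_bottle: small green bottle, 38 mm diameter, 85 mm high, beside the chest's latch side; leave it. Origin under its centre, as for all the bystanders
- coverslip_box: blue box 75 x 55 x 28 mm near the latch; leave it
- slide_box: black slide box 175 x 90 x 34 mm; leave it
- mug: white mug, 80 mm diameter, 92 mm high; leave it
- oil_bottle: small amber bottle, 28 mm diameter, 60 mm high; leave it
- loupe: black eyepiece, 44 mm diameter, 44 mm high; leave it
- spray_can: metal can, 48 mm diameter, 130 mm high; leave it

How it is judged:
On the way, in this order (a step that is already met when the one before it is completed fails the run):
1. the lid lies on the rim (value of joint lid below 0.03 rad), for 0.2 s.
2. with the lid down, the handle has ridden up the keeper's ramp (value of joint lift above 0.0045 m and value of joint handle above 0.7 rad and value of joint lid below 0.03 rad), for 0.02 s.
At the end, for the whole second after the job is handed in: the lid is flush (within 0.015 rad), the handle is turned over (more than 1.27 rad) and sits low in the notch (risen less than 2.5 mm), at rest and let go (value of joint lid below 0.015 rad and value of joint handle above 1.27 rad and value of joint lift below 0.0025 m and velocity of joint handle between -0.05 and 0.05 rad/s); the robot touches nothing.
It fails at once if the handle was forced: more than 45 N between it and the keeper on the lid (contact force between handle and lid above 45 N).
It fails at once if the lid was pressed with more than 60 N (contact force between any of the fingers, the arm and lid above 60 N).
It fails at once if the lid was slammed (closing faster than 2 rad/s) (velocity of joint lid below -2 rad/s).
It fails at once if a bystander was moved more than 30 mm or knocked over (distance of any of stain_bottle, coverslip_box, slide_box, mug, oil_bottle, loupe, spray_can from where it was at the start of the episode above 0.03 m or angle between any of stain_bottle, coverslip_box, slide_box, mug, oil_bottle, loupe, spray_can's own z axis and vertical above 0.5 rad).
It also fails if it takes over 66 s, if anything falls off the work surface, if the arm or the gripper's body presses on something with over 40 N, if the wrist force passes 120 N, or if a joint passes its speed limit or range.

## Working session

There is one attempt and no reset: what is moved stays moved. The work goes in short steps, Python scripts to look and compute and a tool call to move; the robot and the scene stay as the last step left them, time stands still between calls to the robot, and variables do not carry over. Pictures are saved under pics/ and viewed, at most 10 in all, crops included, and the job is handed in when it is done.

Besides the shell and the picture viewer there is one more tool, called after "Emit:" in YAML: its name, and indented under it one key for each argument. carry_out: Moves the arm, as the interface text tells. Its arguments: {"type":"object","properties":{"deltas":{"type":"array"},"force":{"type":"number"}},"required":["deltas"]}

```bash
mkdir -p pics; python3 - <<'E'
from workcell import bot, snapshot, camera_model
import cv2,numpy as np
ims=[]
for n in ("scene","side"):
    im=snapshot(n); np.save(f"pics/{n}0.npy",im); cv2.imwrite(f"pics/{n}0.png",im[:,:,::-1]); c=camera_model(n)
    print(n,np.round(c["K"],1).tolist(),np.round(c["xyz"],3),np.round(c["rotation"],3).tolist())
s=bot.read_state(); print(s, bot.pinch_z)
E
```

```text
scene [[458.0, 0.0, 279.7], [0.0, 458.0, 208.7], [0.0, 0.0, 1.0]] [1.304 0.566 0.9  ] [0.39, 0.821, -0.375, -0.182]
side [[387.0, 0.0, 277.4], [0.0, 387.0, 204.9], [0.0, 0.0, 1.0]] [-0.099 -0.766  0.721] [0.802, -0.341, 0.178, -0.456]
{'time': 0.1, 'q': array([-1.38074208,  0.60006377, -0.0025753 ,  1.60004573,  0.00182249,
        0.94287882, -0.07981284]), 'joint_vel': array([-0.00132267, -0.00215657,  0.00153505, -0.00236078, -0.0003615 ,
        0.00123757,  0.00065075]), 'joint_efforts': array([ 5.41262794e-03, -7.77991819e+01,  1.56990588e+00, -2.58627105e+01,
        1.25978494e-02,  5.55099221e-03,  5.09984204e-06]), 'eef_pos': array([0.19100046, 0.69895994, 0.23049086]), 'eef_rot': array([ 1.32939753e-01,  9.91123876e-01, -6.96186850e-04, -2.77309917e-05]), 'contact_force': array([ 0.66174254,  0.64616292, -0.41835098]), 'ft_torque': array([0.00838536, 0.04390238, 0.00184105]), 'grip_force': 0.0, 'width': 0.08529958388228243} 0.0187
```

View pics/scene0.png

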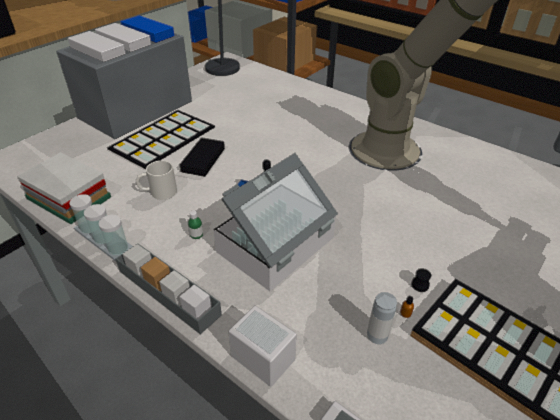

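View pics/side0.png

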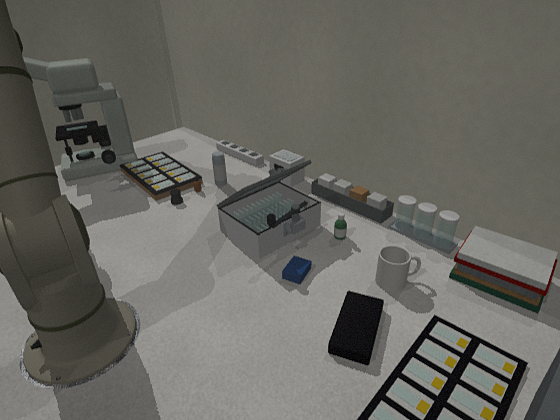

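```bash
cat > h.py <<'E'
import numpy as np
from scipy.spatial.transform import Rotation as R
from workcell import bot, snapshot, camera_model
def cam(n):
    c=camera_model(n); r=np.array(c["rotation"]); r=R.from_quat(r).as_matrix() if r.shape==(4,) else r
    return np.array(c["K"]),np.array(c["xyz"]),r
def ray(c,uv):
    K,p,r=c; d=r@np.linalg.solve(K,[*uv,1]); return p,d/np.linalg.norm(d)
def onz(c,uv,z):
    p,d=ray(c,uv); return p+d*(z-p[2])/d[2]
def tri(c1,u1,c2,u2):
    p,d=ray(c1,u1); q,e=ray(c2,u2)
    s=np.linalg.lstsq(np.c_[d,-e],q-p,rcond=None)[0]; a=p+s[0]*d; b=q+s[1]*e
    return (a+b)/2,np.linalg.norm(a-b)
def proj(c,X):
    K,p,r=c; v=K@(r.T@(np.array(X)-p)); return v[:2]/v[2]
E
python3 - <<'E'
import cv2,numpy as np
a=np.load("pics/scene0.npy")[140:290,180:345];b=np.load("pics/side0.npy")[150:290,205:355]
a=cv2.resize(a,None,fx=2.4,fy=2.4*1.6,interpolation=3) if 0 else cv2.resize(a,(396*1,360),interpolation=2)
b=cv2.resize(b,(400,373),interpolation=2)
o=np.zeros((373,800,3),np.uint8);o[:360,:396]=a;o[:,400:]=b
cv2.imwrite("pics/crop0.png",o[:,:,::-1])
E
```

```text
(no output)
```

View pics/crop0.png

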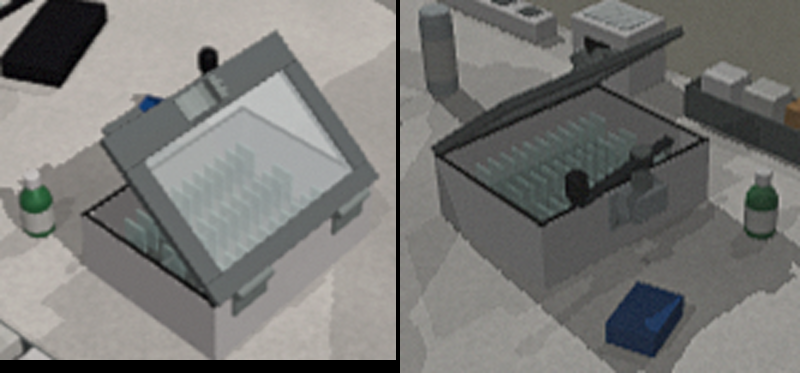

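```bash
python3 - <<'E'
from h import *
S,D=cam("scene"),cam("side")
A=onz(D,(258.6,233.2),.085);B=onz(D,(320.5,201.7),.085);C=onz(D,(218.9,207.4),.085);E=onz(S,(215,228.3),.085)
print("nx,ny",A,"px ny",B,"-x+y",C,"scene +x-y",E,np.linalg.norm(B-A),np.linalg.norm(C-A))
print("tri +x-y",tri(D,(320.5,201.7),S,(215,228.3)))
x=(B-A)/np.linalg.norm(B-A);y=np.array([-x[1],x[0],0]);yaw=np.arctan2(x[1],x[0]);
c=(A+B)/2+.1*y; c2=(B+C)/2; print("yaw",yaw,np.arctan2(*((A-C)[:2]*[1,-1])),"c",c,c2)
k,e=tri(D,(271.7,217.5),S,(266.7,162)); print("knob top",k,e)
h=onz(D,(296.1,206.2),.143);print("hub",h,(h-c)@x,(h-c)@y,"knob local",(k-h)@x,(k-h)@y)
for n,u in (("L+x",(222.9,199.6)),("L-x",(295.4,153.8))):
    s=0.13 if n=="L+x" else -.13
    # intersect ray with plane x_local=s
    p,d=ray(S,u); t=(s-(p-c)@x)/(d@x); X=p+t*d; print(n,X,(X-c)@y-.1,X[2]-.085, np.arctan2(X[2]-.085,.1-(X-c)@y), np.hypot(X[2]-.085,.1-(X-c)@y))
for n,u,z in(("stain",(341,240),0),("cover",(297,270),0.015),("slide",(357,327),.02),("mug",(393,290),0),("loupe",(176,197),.02),("can",(219,183),0)): print(n,onz(D,u,z))
E
```

```text
nx,ny [ 0.48633141 -0.08755131  0.085     ] px ny [ 0.73797814 -0.10640472  0.085     ] -x+y [0.49633215 0.10722544 0.085     ] scene +x-y [ 0.73269605 -0.10429887  0.085     ] 0.25235198965438155 0.19503331936406554
tri +x-y (array([ 0.73475483, -0.10574363,  0.08582406]), np.float64(0.005086738690362816))
yaw -0.07478044910245348 -0.05129956303323523 c [0.61962586 0.00274251 0.085     ] [6.17155146e-01 4.10357964e-04 8.50000000e-02]
knob top [ 0.49534792 -0.13134547  0.15326249] 0.004464374745749195
hub [ 0.59577326 -0.13114562  0.143     ] -0.013783043173393402 -0.13529599381861804 knob local -0.10012975260152822 -0.007702141558932399
L+x [ 0.7461259  -0.04883623  0.21933053] -0.14198367682828852 0.13433052557997122 0.7577079648078093 0.19545857512084544
L-x [ 0.48639668 -0.03549603  0.21772732] -0.14808532594788615 0.1327273245549801 0.7307613221876623 0.19886127437139364
stain [ 0.71346489 -0.21165243  0.        ]
cover [ 0.50423383 -0.21797785  0.015     ]
slide [ 0.44852388 -0.45338883  0.02      ]
mug [ 0.62956616 -0.44162173  0.        ]
loupe [0.49549509 0.3710851  0.02      ]
can [0.69108787 0.37152318 0.        ]
```

Emit:
carry_out:
  deltas:
    - [255,0,0,-0.04,8]
    - [255,0,0,-0.04,8]
    - [255,0,0,-0.03,8]

```text
time: 0.4
eef_pos: [0.1913, 0.6995, 0.3433]
eef_rot: [0.339, 0.941, 0.0, -0.0]
contact_force: [-0.3, 0.3, -0.7]
width: 0.0441
grip_force: 0.0
```

```bash
cat >> h.py <<'E'
def plan(target,tydir,n,grip,half=None):
    """rows to reach target with tool y along tydir deg (world angle); turn total shortest"""
    s=bot.read_state(); p=s["eef_pos"].copy(); r=R.from_quat(s["eef_rot"]); m=r.as_matrix()
    a=np.degrees(np.arctan2(m[1,1],m[0,1])); d=(a-tydir) # +turn is CW in world
    d=(d+180)%360-180 if half is None else half*((half*d)%360)
    step=(np.array(target)-p)/n; print("from",p.round(4),"tool y at",a.round(1),"turn",round(d,1))
    # orientation used: shift taken along the axes before the row's turn
    for i in range(n):
        ms=(r*R.from_euler("z",i*d/n,degrees=True)).as_matrix(); v=ms.T@step
        print([grip,*[float(x) for x in v.round(4)],round(d/n,2)],end=",")
    print()
E
python3 - <<'E'
from h import *
s=bot.read_state();print(s["q"].round(3),s["eef_pos"],s["contact_force"],s["width"])
plan((.705,-.033,.34),-90+86.3,1,255)
plan((.705,-.033,.34),-93.7,20,255,1)
E
```

```text
[-1.458  0.514  0.125  1.476 -0.067  1.155 -0.443] [0.19129494 0.6995239  0.34328014] [-0.25338923  0.31721729 -0.73534272] 0.044087749800109814
from [0.1913 0.6995 0.3433] tool y at 50.4 turn 54.1
[255, -0.8628, -0.2366, 0.0026, np.float64(54.08)],
from [0.1913 0.6995 0.3433] tool y at 50.4 turn 144.1
[255, -0.0431, -0.0118, 0.0001, np.float64(7.2)],[255, -0.0443, -0.0063, 0.0001, np.float64(7.2)],[255, -0.0447, -0.0007, 0.0001, np.float64(7.2)],[255, -0.0445, 0.0049, 0.0001, np.float64(7.2)],[255, -0.0435, 0.0104, 0.0001, np.float64(7.2)],[255, -0.0419, 0.0158, 0.0001, np.float64(7.2)],[255, -0.0395, 0.0209, 0.0001, np.float64(7.2)],[255, -0.0366, 0.0257, 0.0001, np.float64(7.2)],[255, -0.0331, 0.0301, 0.0001, np.float64(7.2)],[255, -0.0291, 0.034, 0.0001, np.float64(7.2)],[255, -0.0246, 0.0374, 0.0001, np.float64(7.2)],[255, -0.0197, 0.0402, 0.0001, np.float64(7.2)],[255, -0.0145, 0.0423, 0.0001, np.float64(7.2)],[255, -0.0091, 0.0438, 0.0001, np.float64(7.2)],[255, -0.0035, 0.0446, 0.0001, np.float64(7.2)],[255, 0.0021, 0.0447, 0.0001, np.float64(7.2)],[255, 0.0077, 0.0441, 0.0001, np.float64(7.2)],[255, 0.0132, 0.0428, 0.0001, np.float64(7.2)],[255, 0.0184, 0.0408, 0.0001, np.float64(7.2)],[255, 0.0234, 0.0381, 0.0001, np.float64(7.2)],
```

Emit:
carry_out:
  deltas:
    - [255,-0.043,-0.012,0,7.2]
    - [255,-0.044,-0.006,0,7.2]
    - [255,-0.045,-0.001,0,7.2]
    - [255,-0.045,0.005,0,7.2]
    - [255,-0.044,0.01,0,7.2]
    - [255,-0.042,0.016,0,7.2]
    - [255,-0.04,0.021,0,7.2]
    - [255,-0.037,0.026,0,7.2]
    - [255,-0.033,0.03,0,7.2]
    - [255,-0.029,0.034,0,7.2]

```text
time: 1.4
eef_pos: [0.4513, 0.3312, 0.3412]
eef_rot: [0.827, 0.562, -0.0, -0.0]
contact_force: [0.4, 0.7, -0.6]
width: 0.0002
grip_force: 0.0
```

```bash
python3 - <<'E'
from h import *
s=bot.read_state();print(s["q"].round(3),s["time"])
plan((.705,-.033,.34),-93.7,12,255,1)
E
```

```text
[-1.119  0.309  0.516  1.869 -0.179  1.008 -0.905] 1.4
from [0.4513 0.3312 0.3412] tool y at -21.6 turn 72.1
[255, -0.0205, 0.0308, 0.0001, np.float64(6.01)],[255, -0.0171, 0.0328, 0.0001, np.float64(6.01)],[255, -0.0136, 0.0344, 0.0001, np.float64(6.01)],[255, -0.0099, 0.0356, 0.0001, np.float64(6.01)],[255, -0.0061, 0.0365, 0.0001, np.float64(6.01)],[255, -0.0023, 0.0369, 0.0001, np.float64(6.01)],[255, 0.0016, 0.037, 0.0001, np.float64(6.01)],[255, 0.0055, 0.0366, 0.0001, np.float64(6.01)],[255, 0.0093, 0.0358, 0.0001, np.float64(6.01)],[255, 0.013, 0.0346, 0.0001, np.float64(6.01)],[255, 0.0165, 0.0331, 0.0001, np.float64(6.01)],[255, 0.0199, 0.0312, 0.0001, np.float64(6.01)],
```

Emit:
carry_out:
  deltas:
    - [255,-0.021,0.031,0,6]
    - [255,-0.017,0.033,0,6]
    - [255,-0.014,0.034,0,6]
    - [255,-0.01,0.036,0,6]
    - [255,-0.006,0.036,0,6]
    - [255,-0.002,0.037,0,6]
    - [255,0.002,0.037,0,6]
    - [255,0.006,0.037,0,6]
    - [255,0.009,0.036,0,6]
    - [255,0.013,0.035,0,6]
    - [255,0.017,0.033,0,6]
    - [255,0.02,0.031,0,6]

```text
time: 2.6
eef_pos: [0.7086, -0.0315, 0.3408]
eef_rot: [1.0, -0.031, -0.0, -0.0]
contact_force: [-0.3, 1.1, -0.1]
width: 0.0001
grip_force: 0.0
```

```bash
python3 - <<'E'
from h import *
import cv2
s=bot.read_state();print(s["q"].round(3),s["eef_pos"],s["contact_force"],s["time"])
c=cam("wrist");print(c)
im=snapshot("wrist");cv2.imwrite("pics/w1.png",im[:,:,::-1])
np.savez("pics/w1.npz",im=im,K=c[0],p=c[1],r=c[2])
plan((.705,-.033,.34),-93.7,1,255)
E
```

```text
[-0.513  0.605  0.834  1.545 -0.468  1.203 -1.228] [ 0.7085762  -0.03151129  0.34084064] [-0.29700994  1.10037072 -0.12268773] 2.6
(array([[304.56940486,   0.        , 283.23143601],
       [  0.        , 304.56940486, 211.22421936],
       [  0.        ,   0.        ,   1.        ]]), array([ 0.77520916, -0.03531264,  0.48284027]), array([[-6.00315013e-02, -9.62401840e-01, -2.64913036e-01],
       [-9.98196425e-01,  5.79696195e-02,  1.56019560e-02],
       [ 3.41556750e-04,  2.65371854e-01, -9.64146079e-01]]))
from [ 0.7104 -0.0376  0.3408] tool y at -94.2 turn -0.5
[255, -0.0057, -0.0042, 0.0008, np.float64(-0.45)],
```

View pics/w1.png

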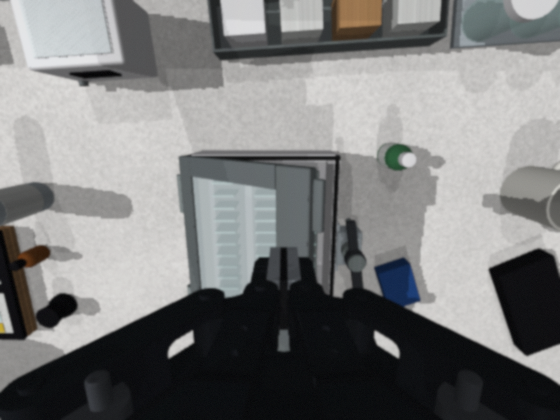

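```bash
python3 - <<'E'
from h import *
d=np.load("pics/w1.npz");c=(d["K"],d["p"],d["r"])
print("hub",onz(c,(355,258),.143),"tri w/ side",tri(c,(355,258),cam("side"),(296.1,206.2)))
print("rim+x-y",onz(c,(338.5,156),.085),"nose end",onz(c,(350,222),.12))
print("rim down edge",onz(c,(332,290),.085))
for z in(.2,.22,.235): print("lid corner",onz(c,(318,167),z), "keeper", onz(c,(318,206),z))
E
```

```text
hub [ 0.61809422 -0.11286795  0.143     ] tri w/ side (array([ 0.61195446, -0.11610168,  0.129448  ]), np.float64(0.00037487338150863947))
rim+x-y [ 0.73539181 -0.10450672  0.085     ] nose end [ 0.6565823 -0.1117718  0.12     ]
rim down edge [ 0.54264734 -0.09273192  0.085     ]
lid corner [ 0.73796607 -0.06543084  0.2       ] keeper [ 0.70067593 -0.06431994  0.2       ]
lid corner [ 0.74059957 -0.06330114  0.22      ] keeper [ 0.70594627 -0.0622688   0.22      ]
lid corner [ 0.7425747  -0.06170387  0.235     ] keeper [ 0.70989903 -0.06073044  0.235     ]
```

Emit:
carry_out:
  deltas:
    - [255,-0.004,0,0.04,0.5]
    - [255,0,0,0.04,0]
    - [255,0,0,0.03,0]
    - [255,0,0,0.01,0]
    - [255,0,0,0.01,0]
    - [255,0,0.002,0.008,0]
    - [255,0,0.003,0.008,0]

```text
time: 3.35
eef_pos: [0.7045, -0.0355, 0.1962]
eef_rot: [0.999, -0.033, 0.001, 0.0]
contact_force: [0.8, -0.3, -0.1]
width: 0.0005
grip_force: 0.1
```

Emit:
carry_out:
  deltas:
    - [255,0,0.004,0.008,0]
    - [255,0,0.004,0.008,0]
    - [255,0,0.004,0.008,0]

```text
time: 3.65
eef_pos: [0.7029, -0.0478, 0.171]
eef_rot: [0.999, -0.033, 0.0, 0.0]
contact_force: [0.1, -0.3, 1.0]
width: -0.0001
grip_force: 0.2
```

```bash
python3 - <<'E'
from h import *
import cv2
s=bot.read_state();print(s["eef_pos"],s["contact_force"],s["time"])
im=snapshot("scene");c=im[120:290,180:360];im2=snapshot("side")[130:280,205:355]
o=np.zeros((378,800,3),np.uint8);o[:378,:400]=cv2.resize(c,(400,378));o[:,400:]=cv2.resize(im2,(400,378))
cv2.imwrite("pics/p2.png",o[:,:,::-1])
E
```

```text
[ 0.70294061 -0.04780927  0.17103969] [ 0.09071501 -0.28287703  0.9843242 ] 3.65
```

View pics/p2.png

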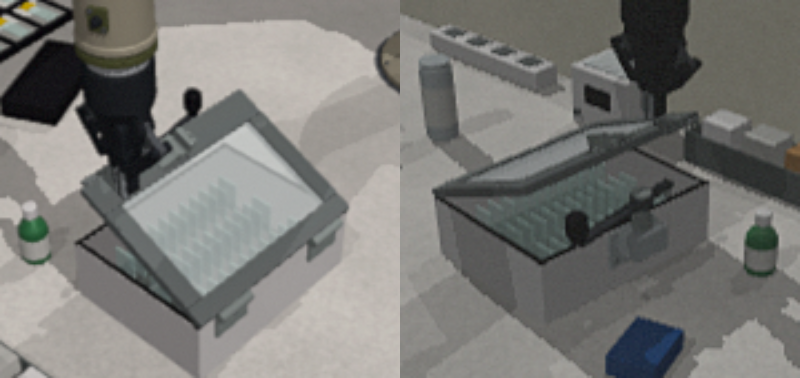

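Emit:
carry_out:
  deltas:
    - [255,0,0.005,0.008,0]
    - [255,0,0.005,0.008,0]
    - [255,0,0.004,0.008,0]
    - [255,0,0.004,0.008,0]
    - [255,0,0.003,0.008,0]
    - [255,0,0.003,0.008,0]
    - [255,0,0.002,0.007,0]

```text
time: 4.45
eef_pos: [0.701, -0.0735, 0.1155]
eef_rot: [0.999, -0.033, -0.0, 0.0]
contact_force: [0.3, 0.0, -0.0]
width: -0.0
grip_force: 0.0
```

Emit:
carry_out:
  deltas:
    - [255,0,0.001,0.004,0]
    - [255,0,0.001,0.004,0]
    - [255,0,0,0.004,0]

```text
time: 4.75
eef_pos: [0.7012, -0.0753, 0.1042]
eef_rot: [0.999, -0.033, 0.0, 0.0]
contact_force: [-0.1, 0.0, 0.2]
width: -0.0001
grip_force: 0.0
```

Emit:
carry_out:
  deltas:
    - [255,0,0,0.002,0]
    - [255,0,0,0.002,0]

```text
time: 4.95
eef_pos: [0.7011, -0.075, 0.1002]
eef_rot: [0.999, -0.033, 0.0, -0.0]
contact_force: [-0.5, -0.4, -0.5]
width: 0.0003
grip_force: 0.0
```

```bash
python3 - <<'E'
from h import *
import cv2
s=bot.read_state();print(s["eef_pos"],s["contact_force"],s["time"])
im=snapshot("scene");c=im[120:290,180:360];im2=snapshot("side")[130:280,205:355]
o=np.zeros((378,800,3),np.uint8);o[:378,:400]=cv2.resize(c,(400,378));o[:,400:]=cv2.resize(im2,(400,378))
cv2.imwrite("pics/p3.png",o[:,:,::-1])
E
```

```text
[ 0.70108748 -0.07499443  0.10021253] [-0.52486647 -0.43348254 -0.53553882] 4.95
```

View pics/p3.png

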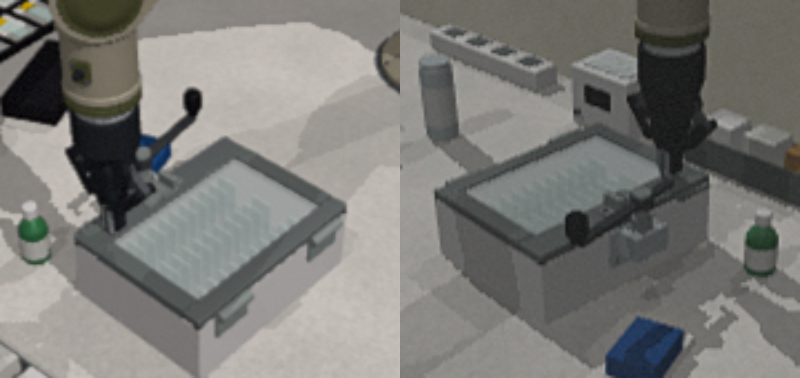

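Emit:
carry_out:
  deltas:
    - [255,0,0,0.001,0]
    - [255,0,0,0.001,0]
    - [255,0,0,0.001,0]

```text
time: 5.35
eef_pos: [0.7011, -0.0752, 0.0974]
eef_rot: [0.999, -0.033, 0.0, 0.0]
contact_force: [-0.1, 0.7, 0.1]
width: -0.0001
grip_force: 0.0
```

Emit:
carry_out:
  deltas:
    - [255,0,0,0.001,0]
    - [255,0,0,0,0]

```text
time: 5.55
eef_pos: [0.7011, -0.0751, 0.0971]
eef_rot: [0.999, -0.033, 0.0, -0.0]
contact_force: [-2.4, 0.8, 6.1]
width: -0.0004
grip_force: 3.8
```

Emit:
carry_out:
  deltas:
    - [255,0,0,0.0005,0]
    - [255,0,0,0,0]
    - [255,0,0,0,0]

```text
time: 5.85
eef_pos: [0.7011, -0.0751, 0.0971]
eef_rot: [0.999, -0.033, 0.0, -0.0]
contact_force: [-2.9, 1.8, 11.1]
width: 0.0002
grip_force: 5.6
```

Emit:
carry_out:
  deltas:
    - [255,0,0,-0.01,0]
    - [130,0,0,-0.04,0]
    - [130,0,0,-0.04,0]
    - [130,0,0,-0.04,0]

```text
time: 6.25
eef_pos: [0.7008, -0.0754, 0.2275]
eef_rot: [0.999, -0.033, -0.0, 0.0]
contact_force: [0.2, -0.0, 0.2]
width: 0.0413
grip_force: 0.0
```

```bash
python3 - <<'E'
from h import *
import cv2
s=bot.read_state();print(s["q"].round(3),s["eef_pos"],s["contact_force"],s["width"],s["time"])
plan((.497,-.131,.22),-82.4,6,130)
# knob: dark blob near expected pixels
for n,(u,v) in (("scene",(267,163)),("side",(271.5,218))):
    g=cv2.cvtColor(snapshot(n),cv2.COLOR_RGB2GRAY);u,v=int(u),int(v)
    print(n);print(g[v-8:v+14,u-8:u+9])
E
```

```text
[-0.417  0.689  0.762  1.684 -0.549  0.996 -1.097] [ 0.70079925 -0.0753689   0.22749858] [ 0.18089177 -0.04505735  0.19822048] 0.04134230009769787 6.25
from [ 0.7008 -0.0754  0.2275] tool y at -93.8 turn -11.4
[130, -0.0333, 0.0115, 0.0013, np.float64(-1.9)],[130, -0.0336, 0.0104, 0.0013, np.float64(-1.9)],[130, -0.034, 0.0093, 0.0013, np.float64(-1.9)],[130, -0.0343, 0.0081, 0.0013, np.float64(-1.9)],[130, -0.0345, 0.007, 0.0013, np.float64(-1.9)],[130, -0.0347, 0.0059, 0.0013, np.float64(-1.9)],
scene
[[180 181 181 181 183 184 182 184 184 182 183 182 186 184 184 185 184]
 [180 181 180 181 182 183 183 187 185 183 182 184 186 186 185 184 186]
 [182 183 183 182 180 182 187 188 190 187 186 185 185 187 186 185 186]
 [184 183 184 185 186 184 186 189 189 190 189 186 186 185 183 183 186]
 [182 182 185 189 184 143 126 113 126 153 183 190 188 185 182 182 186]
 [184 186 186 186 143  79  51  40  48  74 122 173 186 183 182 183 185]
 [183 187 192 164  92  27  11  13  13  18  50 115 176 187 184 184 186]
 [185 187 188 121  48  12  12  17  12  14  24  94 177 189 186 186 188]
 [184 185 188 111  32  
[... 1839 characters left out ...]
 75  78  34  26  31  29  35  29  28  26  31  48  41  37  35]
 [ 78  75  76  83  38  25  31  24  30  30  30  22  31  43  37  32  26]
 [ 76  78  78  79  71  41  25  24  29  33  21  29  42  40  26  51  77]
 [ 78  76  76  81  80  59  28  30  31  22  27  37  33  28  52  84  94]
 [ 77  79  81  81  69  55  33  28  23  32  23  29  43  58  79  92  90]
 [ 76  80  63  68  52  49  46  39  52  37  26  51  82  84  94  88  89]
 [ 68  61  54  48  47  45  38  61  86  76  76  81  92  89  92  86  87]
 [ 51  51  47  45  46  56  74  85  94  96  92  88  89  86  88  87  87]
 [ 49  49  44  61  77  80  91  89  90  91  86  84  90  89  85  87  90]
 [ 45  58  83  80  94  91  84  91  85  87  86  89  88  84  88  89  89]]
```

Emit:
carry_out:
  deltas:
    - [130,-0.033,0.011,0,-1.9]
    - [130,-0.034,0.01,0,-1.9]
    - [130,-0.034,0.009,0,-1.9]
    - [130,-0.034,0.008,0,-1.9]
    - [130,-0.035,0.007,0,-1.9]
    - [130,-0.035,0.006,0,-1.9]
    - [130,0,0,0,0]

```text
time: 7.05
eef_pos: [0.4919, -0.1311, 0.226]
eef_rot: [0.998, 0.065, -0.001, -0.001]
contact_force: [-0.2, 0.6, 0.7]
width: 0.0417
grip_force: 0.0
```

```bash
python3 - <<'E'
from h import *
import cv2
k=tri(cam("scene"),(266.5,165),cam("side"),(271.3,219.7));print(k)
print(onz(cam("scene"),(266.5,165),.148),onz(cam("side"),(271.3,219.7),.148))
s=bot.read_state();print(s["eef_pos"],s["width"])
c=cam("wrist");im=snapshot("wrist");cv2.imwrite("pics/w4.png",im[:,:,::-1]);np.savez("pics/w4.npz",im=im,K=c[0],p=c[1],r=c[2])
print("knob proj wrist",proj(c,k[0]))
plan((*k[0][:2],.132),-82.4,1,130)
E
```

```text
(array([ 0.49675504, -0.1295662 ,  0.14462676]), np.float64(0.002211599958448655))
[ 0.49950849 -0.12574565  0.148     ] [ 0.49394344 -0.13417297  0.148     ]
[ 0.49187533 -0.13108388  0.22597983] 0.0417105083648419
knob proj wrist [282.54465302 211.4685803 ]
from [ 0.4947 -0.1303  0.2262] tool y at -82.5 turn -0.1
[130, 0.0021, -0.0004, 0.0942, np.float64(-0.13)],
```

View pics/w4.png

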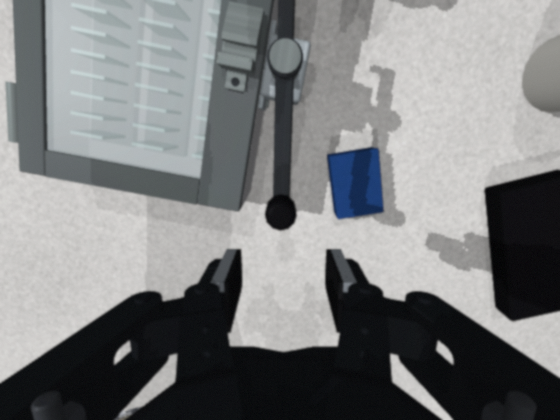

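```bash
python3 - <<'E'
from h import *
d=np.load("pics/w4.npz");c=(d["K"],d["p"],d["r"])
k=onz(c,(280.5,208),.16);h=onz(c,(285,55),.143);print(k,h,np.linalg.norm((k-h)[:2]),np.degrees(np.arctan2(*(k-h)[1::-1])))
print("lid -x-y corner",onz(c,(240,210),.097),"edge2",onz(c,(272,10),.097))
a=onz(c,(236,82),.1);print("screw",a)
plan((k[0],k[1],.132),-82.4,1,130)
E
```

```text
[ 0.5033224 -0.1273042  0.16     ] [ 0.60455083 -0.11711049  0.143     ] 0.10174038383370308 -174.24969732558623
lid -x-y corner [ 0.47989679 -0.09204467  0.097     ] edge2 [ 0.64432342 -0.1017825   0.097     ]
screw [ 0.58832227 -0.07907342  0.1       ]
from [ 0.4947 -0.1303  0.2262] tool y at -82.5 turn -0.1
[130, 0.0089, -0.0018, 0.0942, np.float64(-0.13)],
```

Emit:
carry_out:
  deltas:
    - [130,0.005,-0.001,0.03,0]
    - [130,0,0,0.03,0]
    - [130,0,0,0.02,0]
    - [130,0,0,0.013,0]
    - [130,0,0,0,0]

```text
time: 7.6
eef_pos: [0.5015, -0.1279, 0.1314]
eef_rot: [0.998, 0.066, -0.001, -0.0]
contact_force: [-0.2, -1.1, 0.6]
width: 0.0417
grip_force: 0.0
```

```bash
python3 - <<'E'
from h import *
import cv2
s=bot.read_state();print(s["eef_pos"],s["contact_force"],s["width"])
c=cam("wrist");im=snapshot("wrist");b=snapshot("side")
o=np.zeros((420,800,3),np.uint8);o[:,:420]=im[:,70:490];o[:378,420:]=cv2.resize(b[160:280,215:335],(380,378))
cv2.imwrite("pics/w5.png",o[:,:,::-1])
E
```

```text
[ 0.50145102 -0.12793496  0.13142875] [-0.17260665 -1.09352465  0.62980836] 0.04171585341165225
```

View pics/w5.png

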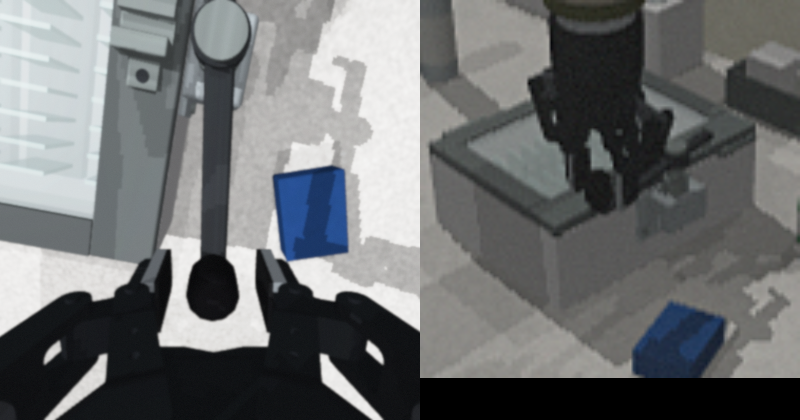

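Emit:
carry_out:
  deltas:
    - [155,0.0003,0.0075,0,-4]
    - [155,0.0003,0.0075,0,-4]
    - [155,0.0003,0.0075,0,-4]
    - [155,0.0003,0.0075,0,-4]
    - [155,0,0,0,0]

```text
time: 8.2
eef_pos: [0.5106, -0.158, 0.1341]
eef_rot: [0.979, 0.205, 0.001, 0.001]
contact_force: [0.4, 0.2, 0.4]
width: 0.0336
grip_force: 0.0
```

```bash
cat >> h.py <<'E'
A=np.array([.608,-.117]);yaw=-.062
def st():
    s=bot.read_state();p=s["eef_pos"];m=R.from_quat(s["eef_rot"]).as_matrix();d=p[:2]-A
    f=s["contact_force"]; 
    print("t",round(s["time"],2),"p",p.round(4),"R",np.linalg.norm(d).round(4),"theta",round((np.arctan2(d[1],d[0])-np.pi-yaw+np.pi)%(2*np.pi)-np.pi,3),"tool",round((np.arctan2(m[1,1],m[0,1])-yaw+np.pi/2),3),"F tool",(m.T@f).round(1),"w",s["width"].round(4),"q7",s["q"][6].round(2))
E
python3 -c "
from h import *
st()"
```

```text
Traceback (most recent call last):
  File "h.py", line 32, in st
    print("t",round(s["time"],2),"p",p.round(4),"R",np.linalg.norm(d).round(4),"theta",round((np.arctan2(d[1],d[0])-np.pi-yaw+np.pi)%(2*np.pi)-np.pi,3),"tool",round((np.arctan2(m[1,1],m[0,1])-yaw+np.pi/2),3),"F tool",(m.T@f).round(1),"w",s["width"].round(4),"q7",s["q"][6].round(2))
                                                                                                                                                                                                                                              ^^^^^^^^^^^^^^^^
AttributeError: 'float' object has no attribute 'round'
```

Emit:
carry_out:
  deltas:
    - [155,0,0.0075,0.0005,-4]
    - [155,0,0.0075,0.0005,-4]
    - [155,0,0.0075,0.0005,-4]
    - [155,0.0003,0.0075,0,-4]
    - [155,0.0003,0.006,0,-3]

```text
time: 8.7
eef_pos: [0.529, -0.1871, 0.132]
eef_rot: [0.932, 0.364, 0.0, 0.0]
contact_force: [-1.0, 0.3, 0.5]
width: 0.0333
grip_force: 0.3
```

```bash
sed -i 's/s\["width"\].round(4)/round(float(s["width"]),4)/' h.py
cat >> h.py <<'E'
import cv2
def knobz(save=None):
    """knob triangulated: dark blob near expected place, in both fixed views"""
    b=snapshot("side"); a=snapshot("scene")
    if save:
        s=bot.read_state();e=np.array([*s["eef_pos"][:2],.148]);o=[]
        for n,im in(("scene",a),("side",b)):
            u,v=np.clip(proj(cam(n),e),30,380).astype(int); o.append(cv2.resize(im[v-30:v+30,u-30:u+30],(400,400)))
        cv2.imwrite(save,np.hstack(o)[:,:,::-1])
E
python3 -c "
from h import *
st();knobz('pics/k1.png')"
```

```text
t 8.7 p [ 0.529  -0.1871  0.132 ] R 0.1056 theta 0.788 tool 0.806 F tool [-0.5 -0.9 -0.5] w 0.0333 q7 -0.16
```

View pics/k1.png

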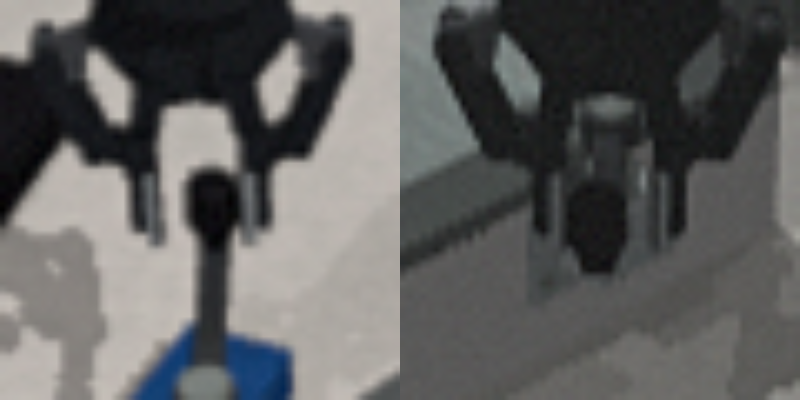

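Emit:
carry_out:
  deltas:
    - [155,0,0.0037,0,-2]
    - [155,0,0.0037,0,-2]
    - [155,0,0.0037,0,-2]

```text
time: 9.1
eef_pos: [0.5368, -0.1949, 0.1314]
eef_rot: [0.911, 0.413, 0.0, 0.0]
contact_force: [0.2, 0.3, -0.1]
width: 0.0332
grip_force: 0.3
```

Emit:
carry_out:
  deltas:
    - [155,0,0.0037,0,-2]
    - [155,0,0.0037,0,-2]

```text
time: 9.3
eef_pos: [0.5424, -0.1998, 0.1313]
eef_rot: [0.896, 0.444, -0.0, -0.0]
contact_force: [-1.1, 3.0, 0.3]
width: 0.0334
grip_force: 0.9
```

```bash
python3 -c "
from h import *
st()"
```

```text
t 9.3 p [ 0.5424 -0.1998  0.1313] R 0.1056 theta 0.962 tool 0.983 F tool [ 1.7 -2.7 -0.3] w 0.0334 q7 -0.03
```

Emit:
carry_out:
  deltas:
    - [155,0,0.003,0,-1.6]
    - [155,0,0.003,0,-1.6]
    - [155,0,0.003,0,-1.6]

```text
time: 9.6
eef_pos: [0.5485, -0.2041, 0.1309]
eef_rot: [0.876, 0.481, -0.001, -0.001]
contact_force: [-4.2, 5.9, 1.9]
width: 0.0336
grip_force: 3.4
```

Emit:
carry_out:
  deltas:
    - [155,0,0.003,0,-1.6]
    - [155,0,0.003,0,-1.6]
    - [155,0,0.003,0,-1.6]

```text
time: 9.9
eef_pos: [0.5553, -0.2082, 0.131]
eef_rot: [0.856, 0.518, -0.001, -0.002]
contact_force: [-6.3, 7.2, 7.5]
width: 0.0334
grip_force: 4.9
```

```bash
python3 -c "
from h import *
st()"
```

```text
t 9.9 p [ 0.5553 -0.2082  0.131 ] R 0.1053 theta 1.109 tool 1.15 F tool [ 3.4 -9.  -7.4] w 0.0334 q7 0.09
```

Emit:
carry_out:
  deltas:
    - [155,-0.001,0.002,-0.0015,-1.1]
    - [155,-0.001,0.002,-0.0015,-1.1]
    - [155,0,0.002,-0.001,-1.1]

```text
time: 10.2
eef_pos: [0.5602, -0.2129, 0.1345]
eef_rot: [0.84, 0.542, -0.001, -0.002]
contact_force: [-3.7, 4.7, -4.1]
width: 0.0335
grip_force: 2.7
```

Emit:
carry_out:
  deltas:
    - [155,0,0.002,-0.0005,-1.1]
    - [155,0,0.002,-0.0005,-1.1]

```text
time: 10.4
eef_pos: [0.5637, -0.2146, 0.1353]
eef_rot: [0.83, 0.558, -0.001, -0.002]
contact_force: [-4.7, 4.4, -3.4]
width: 0.0336
grip_force: 2.7
```

```bash
python3 -c "
from h import *
st()"
```

```text
t 10.4 p [ 0.5637 -0.2146  0.1353] R 0.1072 theta 1.207 tool 1.246 F tool [ 2.3 -6.   3.5] w 0.0336 q7 0.16
```

Emit:
carry_out:
  deltas:
    - [155,0,0.002,0,-1.1]
    - [155,0,0.002,0,-1.1]

```text
time: 10.6
eef_pos: [0.5672, -0.2161, 0.1354]
eef_rot: [0.819, 0.574, -0.001, -0.002]
contact_force: [-5.5, 5.7, -0.1]
width: 0.0335
grip_force: 3.4
```

Emit:
carry_out:
  deltas:
    - [155,0,0.0015,0,-0.8]
    - [155,0,0.0015,0,-0.8]

```text
time: 10.8
eef_pos: [0.57, -0.2172, 0.1356]
eef_rot: [0.811, 0.585, -0.001, -0.002]
contact_force: [-5.3, 5.2, 1.4]
width: 0.0334
grip_force: 3.4
```

```bash
python3 -c "
from h import *
st()"
```

```text
t 10.8 p [ 0.57   -0.2172  0.1356] R 0.1071 theta 1.27 tool 1.312 F tool [ 3.3 -6.7 -1.3] w 0.0334 q7 0.21
```

Emit:
carry_out:
  deltas:
    - [155,0,0.0015,0,-0.8]
    - [155,0,0.0015,0,-0.8]

```text
time: 11.0
eef_pos: [0.5737, -0.2186, 0.136]
eef_rot: [0.803, 0.596, -0.0, -0.001]
contact_force: [-3.8, 4.6, 2.6]
width: 0.0334
grip_force: 2.2
```

Emit:
carry_out:
  deltas:
    - [155,0,0.0015,0,-0.8]
    - [155,0,0.0015,0,-0.8]

```text
time: 11.2
eef_pos: [0.5767, -0.2198, 0.1362]
eef_rot: [0.794, 0.607, -0.0, -0.001]
contact_force: [-3.9, 3.0, 2.8]
width: 0.0337
grip_force: 2.0
```

```bash
python3 -c "
from h import *
st()"
```

```text
t 11.2 p [ 0.5767 -0.2198  0.1362] R 0.1074 theta 1.337 tool 1.368 F tool [ 1.9 -4.6 -2.8] w 0.0337 q7 0.25
```

Emit:
carry_out:
  deltas:
    - [155,0,0.0015,0,-0.8]
    - [155,0,0.0015,0,-0.8]

```text
time: 11.4
eef_pos: [0.5804, -0.2211, 0.1363]
eef_rot: [0.786, 0.618, -0.0, 0.0]
contact_force: [-2.2, 2.3, 2.7]
width: 0.0335
grip_force: 1.6
```

Emit:
carry_out:
  deltas:
    - [155,0,0.0015,0,-0.8]

```text
time: 11.5
eef_pos: [0.5821, -0.2215, 0.1364]
eef_rot: [0.782, 0.624, 0.0, 0.0]
contact_force: [-2.3, 0.8, 2.1]
width: 0.0334
grip_force: 1.3
```

Emit:
carry_out:
  deltas:
    - [155,0,0.0015,0,-0.8]

```text
time: 11.6
eef_pos: [0.5839, -0.222, 0.1364]
eef_rot: [0.777, 0.629, 0.0, 0.0]
contact_force: [-0.4, 1.6, -0.4]
width: 0.0333
grip_force: 0.3
```

```bash
python3 -c "
from h import *
st()"
```

```text
t 11.6 p [ 0.5839 -0.222   0.1364] R 0.1077 theta 1.407 tool 1.423 F tool [ 1.5 -0.7  0.4] w 0.0333 q7 0.29
```

Emit:
carry_out:
  deltas:
    - [155,0,0.0015,0,-0.8]
    - [155,0,0.0015,0,-0.8]

```text
time: 11.8
eef_pos: [0.587, -0.2226, 0.1364]
eef_rot: [0.768, 0.64, 0.0, 0.001]
contact_force: [-0.1, -0.7, 0.1]
width: 0.033
grip_force: 0.0
```

```bash
python3 - <<'E'
from h import *
st()
for n in("side","scene"):
    im=snapshot(n);s=bot.read_state();cc=cam(n);e=np.array([*s["eef_pos"][:2],.148]);u,v=proj(cc,e);print(n,u,v,[ (z,proj(cc,[*e[:2],z]).round(1).tolist()) for z in(.126,.139,.16)])
    g=cv2.cvtColor(im,cv2.COLOR_RGB2GRAY);u,v=int(u),int(v);print(g[v-9:v+16,u-9:u+9])
E
```

```text
t 11.8 p [ 0.587  -0.2226  0.1364] R 0.1077 theta 1.437 tool 1.451 F tool [-0.7  0.  -0.1] w 0.033 q7 0.31
side 319.10177695245824 217.85853588307458 [(0.126, [318.9, 224.6]), (0.139, [319.0, 220.6]), (0.16, [319.2, 214.1])]
[[ 25  30  27  25  30  22  26  25  73  92  90 162  40  11  30  21  26  31]
 [ 27  26  30  26  27  25  28  25  75  88  89 156  21  16  23  24  18  30]
 [ 23  28  22  30  34  26  25  28  90  89  91 158   9  22  19  30  22  25]
 [ 26  27  24  30  23  28  21  31  98  90  99 158   6  23  22  23  25  15]
 [ 28  30  32  28  25  23  26  69  92  91 111 160   9  21  29  24  23  26]
 [ 30  32  22  25  26  31  25  61  72  66  76 112  17  23  24  17  16  27]
 [ 24  21  27  29  25  45  60  45  34  30  19  35  16  21  21  22  27  36]
 [ 27  23  27  27  26  64  73  38  20  15  21  21  25  24  25  20  26  31]
 [ 20  30  23  23  24  67  72  30  21  22  27  26  28  21  26  27  15  38]
 [ 25  26  29  25  31  73  70  29  31  28  26  23  32  23  18  25  22  22]
 [ 26  27  23  25  35  68  73  28  22  19  25  29  24  17  22  18  15  30]
 [ 19  31  24  27  33  70  71  27  19  22  26  22 
[... 2294 characters left out ...]
176 191 188 185 184 182]
 [186 182 171 134 102 121 106  51  10  13  23  57 113 175 187 187 184 181]
 [186 184 184 178 174 180 178 108  40  32  41  40  57 112 154 181 186 184]
 [182 185 183 185 188 192 194 135  64  37  43  45  44  57  87 132 179 189]
 [183 183 184 184 186 189 191 181 126  62  36  41  45  49  48  70 115 176]
 [181 181 183 184 184 184 188 189 177 124  64  38  40  52  50  45  62 112]
 [180 180 182 182 182 181 183 183 185 175 143  94  47  42  48  50  48  60]
 [183 182 184 183 183 182 181 179 182 183 180 171 109  50  37  46  49  50]
 [184 182 185 185 184 183 179 179 183 182 184 186 174 122  65  37  46  49]
 [182 183 181 182 182 180 180 182 181 181 183 184 187 180 146  86  41  38]]
```

```bash
python3 - <<'E'
from h import *
S,D=cam("scene"),cam("side")
k,e=tri(S,(220,167),D,(320.5,220));print(k,e,np.arctan2(k[1]-A[1],k[0]-A[0])+np.pi-yaw)
for z in (.1446,.150):
    print(z,onz(S,(220,167),z),onz(D,(320.5,220),z))
E
```

```text
[ 0.58615221 -0.22649242  0.14317677] 0.0030644891281239673 1.4358459719680516
0.1446 [ 0.58664787 -0.22369266  0.1446    ] [ 0.58571744 -0.2287608   0.1446    ]
0.15 [ 0.591777 -0.218044  0.15    ] [ 0.57930946 -0.23379084  0.15      ]
```

Emit:
carry_out:
  deltas:
    - [155,0,0.0015,0,-0.8]
    - [155,0,0.0015,0,-0.8]

```text
time: 12.1
eef_pos: [0.5895, -0.2227, 0.1363]
eef_rot: [0.759, 0.651, 0.0, 0.0]
contact_force: [0.8, -0.6, -0.3]
width: 0.0335
grip_force: 0.0
```

Emit:
carry_out:
  deltas:
    - [140,0,-0.001,0,0]
    - [140,0,0,-0.01,0]
    - [140,0,0,-0.02,0]
    - [140,0,0,-0.04,0]
    - [140,0,0,-0.04,0]
    - [140,0,0,-0.04,0]
    - [140,0,0,0,0]

```text
time: 12.8
eef_pos: [0.5904, -0.2239, 0.2928]
eef_rot: [0.76, 0.65, 0.003, 0.004]
contact_force: [1.4, 0.1, 0.4]
width: 0.0384
grip_force: 0.0
```

```bash
python3 - <<'E'
from h import *
st()
a=snapshot("scene");b=snapshot("side");S,D=cam("scene"),cam("side")
o=np.hstack([cv2.resize(a[140:220,190:270],(400,400),interpolation=0),cv2.resize(b[180:250,270:340],(400,400),interpolation=0)])
cv2.imwrite("pics/end.png",o[:,:,::-1])
for n,im,r in(("scene",a,(150,185,205,235)),("side",b,(205,235,305,335))):
    g=cv2.cvtColor(im,cv2.COLOR_RGB2GRAY);m=(g<34).astype(np.uint8);q=np.zeros_like(m);q[r[0]:r[1],r[2]:r[3]]=m[r[0]:r[1],r[2]:r[3]]
    _,_,stt,ce=cv2.connectedComponentsWithStats(q);i=1+stt[1:,4].argmax();print(n,stt[i],ce[i])
E
```

```text
t 12.8 p [ 0.5904 -0.2239  0.2928] R 0.1083 theta 1.47 tool 1.477 F tool [ 0.3  1.3 -0.4] w 0.0384 q7 0.27
scene [205 150  18  25 303] [212.2310231  160.18151815]
side [317 214   8  13  88] [320.47727273 219.59090909]
```

View pics/end.png

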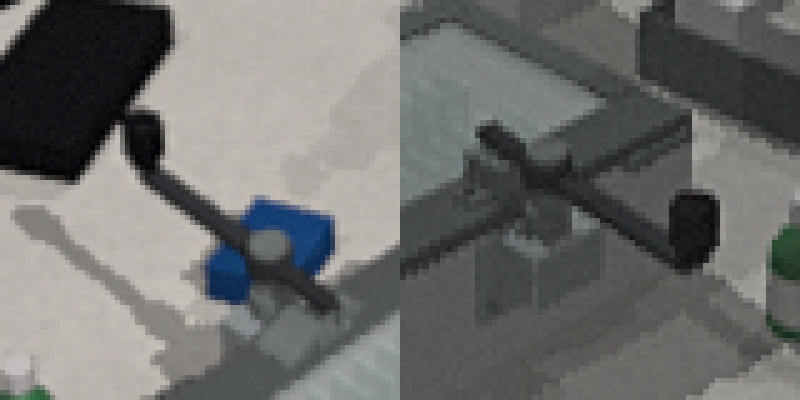

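```bash
python3 - <<'E'
from h import *
G=lambda i:cv2.cvtColor(cv2.resize(i,None,fx=8,fy=8,interpolation=2),cv2.COLOR_RGB2GRAY)
b=snapshot("side");D=cam("side")
h=proj(D,[*A,.143]);print("hub px",h,"5.5mm lift moves",proj(D,[*A,.1485])-h)
a0=np.load("pics/side0.npy")
# hub column band: latch bracket (fixed) as reference below, hub top edge profile
for n,i in(("before",a0),("now",b)): print(n);print(cv2.cvtColor(i,cv2.COLOR_RGB2GRAY)[198:222,290:303])
E
```

```text
hub px [295.33878794 202.83822883] 5.5mm lift moves [-0.0032643  -1.63298283]
before
[[ 81  80  82  84  85  85  83  83  82  84  81  81  84]
 [ 96  90  81  82  84  81  80  83  82  84  80  83  83]
 [ 91  95  94  91  82  84  82  84  84  84  85  82  90]
 [ 86  92  94  91  79  84  84  83  79  85  83  89  86]
 [ 85  84  82  85  83  83  82  84  82  84  88  70  63]
 [ 83  86  89  84  82  81  82  84  84  86  73  39  31]
 [ 86  88  82  79  77  71  72  75  71  66  41  35  37]
 [ 89  85  69  71  69  67  73  71  69  48  32  37  34]
 [ 86  69  68  74  71  74  72  77  76  52  33  37  31]
 [ 91  47  63  71  74  69  73  72  63  37  32  25  57]
 [ 84  38  43  57  67  66  71  56  49  30  55  74  86]
 [ 80  37  27  48  44  56  47  35  37  31  82 104  93]
 [ 61  39  34  37  35  31  33  35  30  32  83  81  54]
 [ 38  34  39  37  30  34  30  34  28  25  47  30  45]
 [ 41  40  40  28  30  26  34  33  25  19  53  81  79]
 [ 33  36  24  30  36  44  40  41  52  86  82  94  88]
 [ 39  35  45  46  54  57  54  51  60  91  88  88  81]
 [ 29  36  63  58  62  64  61  58  50  67  76  86  86]
 [ 25  33  66  53  60  57
[... 930 characters left out ...]
43  42  50  48  36  36  30  52  64  49]
 [ 63  38  35  32  36  31  34  27  31  32  43  45  44]
 [ 64  45  28  35  36  39  35  32  48  45  46  47  46]
 [ 62  48  32  33  33  35  32  32  49  54  52  47  50]
 [ 60  50  48  43  47  41  38  33  37  37  41  53  51]
 [ 51  55  56  56  62  58  58  51  49  42  37  42  52]
 [ 51  57  79  55  60  68  67  62  66  53  39  29  39]
 [ 51  55  88  73  61  62  66  56  62  71 105  59  35]
 [ 39  44  67  77  57  57  57  56  57  75 125 108  92]
 [ 71  60  57  67  58  61  60  59  50  71 120 117 115]
 [ 82  69  56  63  61  61  63  59  55  66 121 120 126]
 [ 67  64  49  58  59  61  58  57  58  68  98 105 103]
 [ 93  92  62  83  59  59  61  58  67  78  83  81  74]]
```

The hub's edges sit on the same pixel rows as before the swing, so the handle has no lift left and is down in the notch.

```bash
python3 -c "
from workcell import bot
print(bot.sign_off())"
```

```text
the job is handed in; nothing more can be done
None
```

The lid is shut on the rim and the handle is turned to about 1.44 rad, resting low in the keeper's notch. The gripper is clear and the job is handed in; sign-off returned no verdict.

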